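Drive the worn bushing out of a conveyor take-up block

TASK

Slide the yellow catch pan under the blue block from the open front side, so that its bowl is centred beneath the bore. Then take the red-handled drift from the rack and push it down through the bore until the worn brass bushing comes out underneath and drops into the pan; hang the drift back upright in the rack hole it came from, leaving the pan with the bushing under the block. Leave the other two punches, the ink jar, the sensor and the solvent bottle where they are, and upright.

Things in the scene. Friction and masses are not known exactly. Their poses are not given: they have to be found in the camera images.
- stand: Fixed stand: blue block 60 (x) x 124 (y) mm, 75 to 115 mm above the table, on two 12 mm side plates; tunnel under it 100 mm wide, 75 high, open at the front (-x). Behind (+x of) the bore axis: foot plate 8 mm high from 65 to 105 mm, steel mast 18 mm thick and 200 mm tall at 82 mm, bracket between. Origin on the table below the bore axis, x from open front to rear, z up. Place and yaw vary.
- bore_top (a point): Centre of the bore's upper mouth, in the block's top face, 115 mm above the table. The bore is vertical, 26 mm in diameter, 40 mm deep and goes right through. Axes as the stand's.
- bore_exit (a point): Centre of the bore's lower mouth in the block's underside, 75 mm above the table, axes as the stand's. Two spring pads (7 to 15 mm above the underside) squeeze the bushing and two sprung balls (3 mm above the underside) catch its lower edge; emptied, they stand 11 mm from the bore's axis, clear of the drift.
- bushing: Loose brass bushing, 24 mm outer, 10 mm inner diameter, 22 mm long. Origin: centre of its lower end, z along its axis. Starts upright in the bore, lower end 6 mm above the block's underside, top 12 mm below the block's top. Springs hold it: a steady push of 6 to 15 N moves it; it falls once pushed about 25 mm (drift tip 37 mm below the block's top; go to 42 to 50 mm to be sure).
- pan: Loose yellow catch pan, 0.2 kg: open bowl 80 (x) x 70 (y) x 28 mm high with 3 mm walls and floor, origin at the centre of the bowl's underside, z up. A flat bar 20 mm wide and 8 mm high runs from the bowl to -x and carries an orange upright grip tab at its end. It stands flat on the table with its tab roughly towards the robot.
- pan_tab (a point): Grip point on the pan's tab, 120 mm from the bowl's centre towards the pan's -x, 40 mm above the pan's underside. The tab is 36 mm along the pan's x, 14 mm thick along its y (grip it across y) and reaches from the table to 58 mm high. Axes as the pan's. The pan can be lifted a little by it or slid along.
- rack: Fixed aluminium tool rack 60 (x) x 170 (y) x 70 mm high: a top plate 12 mm thick, its top 70 mm above the table, with three holes 24 mm in diameter in a row along y at -55, 0 and +55 mm, open below the plate. Origin on the table under its centre, z up. Rack and pan stand on opposite sides of the stand; which is left and which right varies.
- drift: The right drift, red grip, 0.16 kg, loose: a steel shank 18 mm in diameter reaching 55 mm down below the collar, tip slightly chamfered; steel collar 32 mm wide, 6 mm thick; on it a red grip 24 mm in diameter, 44 mm tall. Origin on its axis at the collar's underside, z up. Hangs upright in one of the three rack holes (which one varies), collar on the rack's top.
- drift_tip (a point): Centre of the drift's tip, 55 mm below the collar's underside.
- thin_punch: Bystander, green grip: its 8 mm shank, 55 mm long, would just slip through the bushing; steel collar 32 mm wide, 6 mm thick; on it a green grip 24 mm in diameter, 44 mm tall. Origin on its axis at the collar's underside, z up. Hangs upright in one of the three rack holes (which one varies), collar on the rack's top.
- stub_drift: Bystander, blue grip: its 18 mm shank is only 20 mm long, too short for the job; steel collar 32 mm wide, 6 mm thick; on it a blue grip 24 mm in diameter, 44 mm tall. Origin on its axis at the collar's underside, z up. Hangs upright in one of the three rack holes (which one varies), collar on the rack's top.
- ink_jar: Bystander: white jar with black cap, 48 mm in diameter, 70 mm tall, standing on the table beside the front approach to the stand. Origin at the centre of its underside.
- sensor: Bystander: grey photo-sensor on a 40 x 40 mm steel foot, 56 mm tall, standing on the table beside the front approach to the stand. Origin at the centre of its underside.
- solvent: Bystander: white solvent bottle with red cap, 56 mm in diameter, 150 mm tall, standing on the table beside the rear of the stand. Origin at the centre of its underside.
Mind the look-alikes: they are no part of the job. There is more than one size of the pan; the job needs the larger. What is shaped like the stand but orange is not meant.

How it is judged:
By the outcome, as a careful person would: the job done as asked, in the order asked, and still so for the second after the job is handed in, with the robot touching nothing.
It also fails if it takes over 64 s, if anything falls off the work surface, if the arm or the gripper's body presses on something with over 40 N, if the wrist force passes 120 N, or if a joint passes its speed limit or range.

ROBOT

A 6-joint arm with a two-finger parallel gripper is mounted at the origin on the work surface. World frame = base frame: x ahead of the robot, y to its left, z up, the work surface at z = 0. Lengths are in mm, angles in rad, forces in N, time in s.
With the tool pointing down it reaches from about 350 to 775 mm from the base axis. Payload 7.3 kg.
Tool frame: the origin (TCP) lies midway between the tips of the shut fingers; the grasp point (between the pads) lies 19 mm behind it; z points along the fingers, y is the line along which they close (so a half turn about z gives the same grasp; the last joint's range is limited). The gripper opens to 92 mm and grips with 3 to 60 N. Pads are 19 mm wide; open, the fingers measure 130 mm over their backs; the gripper's body (75 mm by 190 mm) begins 47 mm behind the grasp point.
Start: joints at [0.982, 0.342, 1.524, -0, 1.275, -0.146], TCP at [224.936, 474.393, 226.741] pointing down, gripper open.
Joint ranges: [-2.53, 2.53], [-0.77, 2.02], [0.04, 2.7], [-1, 4.14], [0.28, 2.66], [-3.11, 3.11]. Speed limits (rad/s): [2.57, 2.57, 3.14, 3.14, 3.14, 3.14].

INTERFACE

Orientations are given as [roll, pitch, yaw] about the fixed x, y, z axes, in that order (R = Rz(yaw) Ry(pitch) Rx(roll)).
In Python, from plant import get_obs, capture, camera_model, close_job, search_frame, regions_of, pinpoint gives the robot as it stands. The module is installed in compiled form; this text tells all that it offers.
- The arm moves only by the shell command python3 -m pendant 'ROWS'. ROWS is JSON, one flat list of numbers, 7 for each row, row after row: the shift along the tool's x, y, z in units of 30 mm (1.0 is 30 mm), then the turn, a rotation vector about the tool's x, y, z in units of 4 degrees (1.0 is 4 degrees), then the closure, from -1 (fully open) to 1 (shut), so that 0 is half open. In form: [dx, dy, dz, wx, wy, wz, gripper, dx, dy, dz, wx, wy, wz, gripper, ...]. A call has 1 to 12 rows; each row shifts and turns the commanded pose from where the row before left it, along the tool's axes as they then stand; what a row does not reach is not made up. A row lasts 1/10 s, in which the tool goes at most 50 mm and 8.59 degrees, less where a joint would pass 70% of its speed; a pose out of reach is approached as far as the arm can. A call with a number of a shift or a turn outside -1 to 1 is refused whole. A call with a gripper value outside its range is refused whole. The fingers move at their own pace and stop on an object; the grip force is fixed at half the most. Time passes only in rows, so rows that do not move let the fingers close. It gives the time, the measured TCP pose, the force, the opening and the grip force at its end, in the units of the state.
- get_obs(): the state, without advancing time (a new reading comes with each control period).
- capture(name): name is "scene" or "top" or "wrist"; returns the picture (384x512x3 uint8, red, green, blue); there is no depth.
- camera_model(name): a dict with "fov_y" (degrees; the focal length in pixels is half the picture's height over the tangent of half this angle, whatever the lens; pixels are square), "cx", "cy" (the principal point, pixels), "pose" (4x4, takes a point from camera to world coordinates). Camera axes: x right, y up, looking along -z (the intrinsics and any distortion apply to the point x, -y, -z); pixel columns grow to the right and rows downward; lengths in mm; the calibration is good to about 2 mm. A picture is of the moment at which its call begins: read the wrist's pose just before it. camera_model takes no time and is no camera call; for the wrist camera it gives the pose at the moment of the call.
- close_job(): hands the job in; it is judged then, once.
Trained networks look in the newest picture that a camera, given by its name, has taken for a name from the list of things; names that differ only in an ending like _2 or _b are one class to them, and where a whole thing is asked for, a point or a joint stands for the part that bears it (a point fixed in the world has none). Each returns a list of dicts, best first, with "score" (0 to 1); they miss things now and then, are a little off and sometimes report something else, mostly with a low value. They report only what shows in the picture. A call takes as long as a camera call. They do not tell look-alikes from the thing itself.
- search_frame(camera, thing): "location" ([column, row] in pixels, amid what is visible of it).
- regions_of(camera, thing): "pixels" (384x512 bool, what is visible of it) and "location" ([column, row] in pixels, amid what is visible of it).
- pinpoint(camera, thing): "location" ([column, row] in pixels: a listed point, or the origin of a listed thing).
The state is a dict: "time": time; "joint_positions": joint angles; "dq": joint speeds; "tau": joint torques, N m; "tool_pos": TCP position; "tcp_rot": TCP orientation; "contact_force": force on the tool from outside, world axes, zero at the start; "moment": the same for the moment, N m; "grip_width": finger opening in mm; "finger_force": force on a finger pad.
Only numpy, scipy, OpenCV 4.12 (cv2) and the standard library are available. Lean on these libraries where they do the work, as an engineer would, in place of code of your own. Each camera call takes 0.05 s, during which the arm holds its last target. There are 200 camera calls.

## Working session

There is one attempt and no reset: what is moved stays moved. The work goes in short steps, Python scripts to look and compute and a shell command to move; the robot and the scene stay as the last step left them, time stands still between calls to the robot, and variables do not carry over. Pictures are saved under pics/ and viewed, at most 10 in all, crops included, and the job is handed in when it is done.

```bash
mkdir -p pics; cat > h.py <<'E'
import numpy as np, cv2
from plant import *
def ray(cam,px,M=None):
    M=M or camera_model(cam); f=192/np.tan(np.radians(M['fov_y'])/2)
    d=np.array([(px[0]-M['cx'])/f,-(px[1]-M['cy'])/f,-1.]); P=np.array(M['pose'])
    return P[:3,3],P[:3,:3]@d
def atz(cam,px,z,M=None):
    o,d=ray(cam,px,M); return o+d*(z-o[2])/d[2]
def proj(cam,p,M=None):
    M=M or camera_model(cam); f=192/np.tan(np.radians(M['fov_y'])/2); P=np.array(M['pose'])
    c=P[:3,:3].T@(np.array(p)-P[:3,3]); return np.array([M['cx']+f*c[0]/-c[2],M['cy']-f*c[1]/-c[2]])
E
python3 - <<'E'
from h import *
print({k:v for k,v in get_obs().items()})
for c in ('scene','top'):
    m=camera_model(c); print(c,{k:(np.round(v,2).tolist()) if not isinstance(v,str) else v for k,v in m.items()})
a=capture('scene');b=capture('top')
cv2.imwrite('pics/a.png',cv2.resize(a[:,:,::-1],(800,600)));cv2.imwrite('pics/b.png',cv2.resize(b[:,:,::-1],(800,600)))
Z=dict(bore_top=115,bushing=81,pan=0,pan_tab=40,rack=0,drift=70,thin_punch=70,stub_drift=70,ink_jar=0,sensor=0,solvent=0,stand=0)
for n,z in Z.items():
  for c in ('scene','top'):
    print(n,c,[(round(r['score'],2),np.round(r['location']).tolist(),np.round(atz(c,r['location'],z)).tolist()[:2]) for r in pinpoint(c,n)[:3]])
E
```

```text
{'time': 0.0, 'joint_positions': array([ 9.81991754e-01,  3.42730815e-01,  1.52501703e+00, -2.82649706e-05,
        1.27539679e+00, -1.46003970e-01]), 'dq': array([ 0.00062209,  0.00071639,  0.00140405,  0.00110483, -0.00085233,
        0.00085712]), 'tau': array([-9.40359168e-04, -4.31235158e+01, -2.44225538e+01,  7.18916254e-02,
        5.57947950e-02, -1.78237515e-04]), 'tool_pos': array([224.70809209, 474.02829204, 226.04076085]), 'tcp_rot': array([-3.14005325e+00, -1.99050742e-04,  2.69880015e+00]), 'contact_force': array([ 0.69452299, -0.03480959,  0.34433906]), 'moment': array([-0.01061694,  0.02758178,  0.03995714]), 'finger_force': 0.0, 'grip_width': 91.81066810046758}
scene {'fov_y': 51.88, 'cx': 249.05, 'cy': 185.99, 'pose': [[0.51, -0.51, 0.69, 1270.72], [0.86, 0.31, -0.41, -420.15], [-0.0, 0.81, 0.59, 698.06], [0.0, 0.0, 0.0, 1.0]]}
top {'fov_y': 55.78, 'cx': 253.0, 'cy': 190.77, 'pose': [[-0.02, 1.0, -0.04, 528.54], [-1.0, -0.02, -0.0, -6.32], [-0.0, 0.04, 1.0, 1046.39], [0.0, 0.0, 0.0, 1.0]]}
bore_top scene [(0.66, [265.0, 184.0], [604.0, 22.0]), (0.64, [387.0, 181.0],
[... 908 characters left out ...]
16.0], [665.0, -9.0]), (0.44, [269.0, 199.0], [612.0, 31.0])]
stub_drift top [(0.59, [378.0, 192.0], [559.0, -341.0])]
ink_jar scene []
ink_jar top [(0.6, [241.0, 176.0], [617.0, 30.0]), (0.56, [209.0, 209.0], [524.0, 125.0])]
sensor scene [(0.56, [219.0, 214.0], [522.0, -70.0])]
sensor top [(0.71, [242.0, 181.0], [602.0, 27.0]), (0.66, [278.0, 209.0], [520.0, -74.0]), (0.56, [240.0, 176.0], [616.0, 34.0])]
solvent scene [(0.96, [317.0, 217.0], [668.0, 149.0])]
solvent top [(0.87, [203.0, 156.0], [679.0, 140.0])]
stand scene [(0.58, [265.0, 219.0], [604.0, 26.0]), (0.58, [377.0, 212.0], [737.0, 305.0])]
stand top [(0.82, [149.0, 134.0], [744.0, 294.0]), (0.72, [241.0, 180.0], [605.0, 31.0])]
```

View pics/a.png

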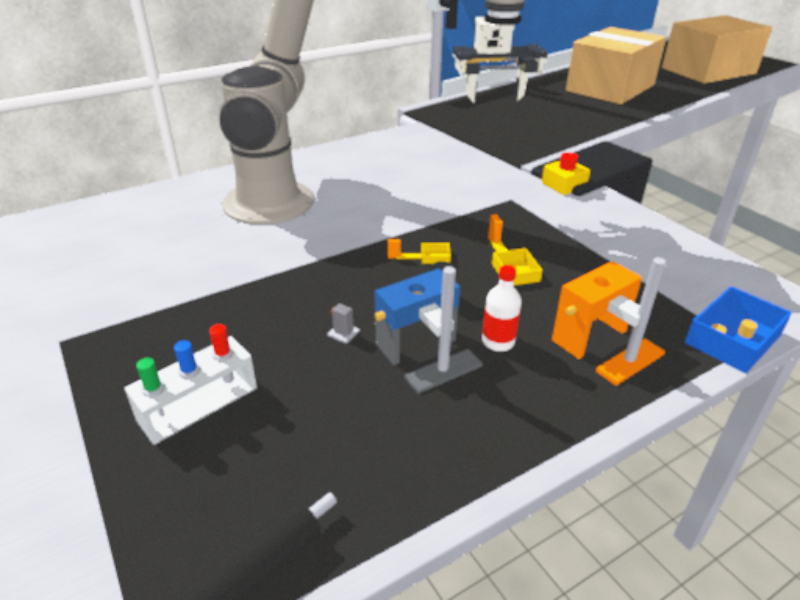

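View pics/b.png

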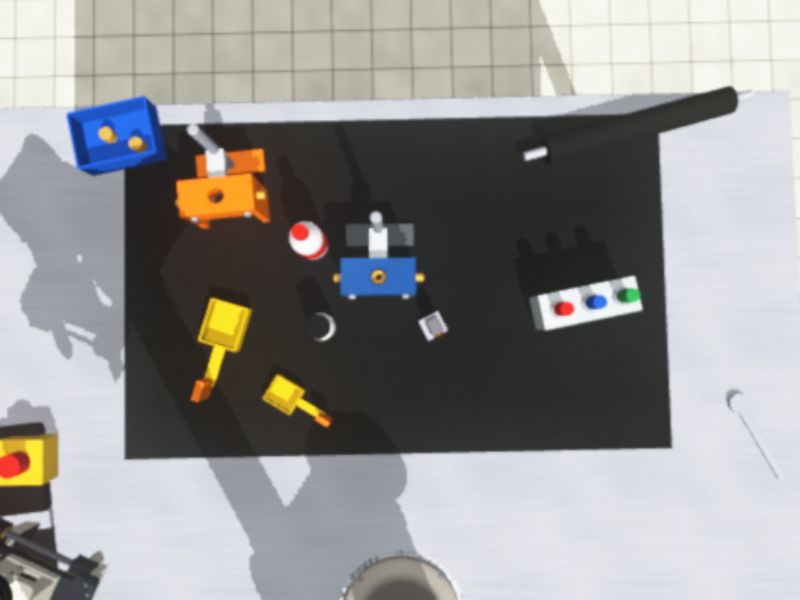

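The large pan is the left one in the top view: bowl at (225,325), tab at (202,388), 121 mm from bowl to tab. The small pan, bowl at (285,393), measures about 91 mm. The blue stand's bore is at (378,277); the orange stand at (216,197) is the decoy. In the rack, red is at (565,309), blue at (597,302) and green at (628,295), so red is the drift. The jar is at (321,326), the sensor at (433,325) and the solvent bottle at (305,238). I'll hover over the large pan's tab for a close look.

```bash
cat >> h.py <<'E'
from scipy.spatial.transform import Rotation as Ro
def plan(x,y,z,yaw):
    o=get_obs(); R=Ro.from_euler('xyz',o['tcp_rot']); T=Ro.from_euler('xyz',[np.pi,0,np.radians(yaw)])
    w=np.degrees((R.inv()*T).as_rotvec())/4; d=T.inv().apply(np.array([x,y,z])-o['tool_pos'])/30
    print('turn',w.round(2),'then shift',d.round(2))
E
python3 -c "
from h import *
plan(400,338,170,170)"
```

```text
turn [ 0.   -0.   -3.84] then shift [-6.54 -3.46  1.89]
```

```bash
python3 -m pendant '[0,0,0,0,0,-0.96,-1, 0,0,0,0,0,-0.96,-1, 0,0,0,0,0,-0.96,-1, 0,0,0,0,0,-0.96,-1, -0.9,-0.5,0.27,0,0,0,-1, -0.94,-0.5,0.27,0,0,0,-1, -0.94,-0.5,0.27,0,0,0,-1, -0.94,-0.5,0.27,0,0,0,-1, -0.94,-0.5,0.27,0,0,0,-1, -0.94,-0.5,0.27,0,0,0,-1, -0.94,-0.46,0.27,0,0,0,-1, 0,0,0,0,0,0,-1]'
python3 - <<'E'
from h import *
M=camera_model('wrist');print(get_obs()['tool_pos'],np.round(M['pose'],2).tolist(),M['fov_y'])
a=capture('wrist');cv2.imwrite('pics/c.png',a[:,:,::-1])
for n,z in (('pan',0),('pan_tab',40)):
  print(n,[(round(r['score'],2),np.round(r['location']).tolist(),np.round(atz('wrist',r['location'],z,M),1).tolist()[:2]) for r in pinpoint('wrist',n)[:3]])
E
```

```text
time: 2.5
tool_pos: [402.3, 335.8, 169.0]
tcp_rot: [-3.14, -0.0, 2.963]
contact_force: [-0.8, 0.5, -0.6]
grip_width: 91.8
finger_force: 0.0
[402.32336331 335.83054757 168.9695988 ] [[0.18, -0.95, -0.24, 337.11], [0.98, 0.17, 0.04, 347.79], [-0.0, -0.25, 0.97, 327.01], [0.0, 0.0, 0.0, 1.0]] 62.32081562616314
pan [(0.71, [133.0, 201.0], [405.5, 204.5])]
pan_tab [(0.74, [265.0, 201.0], [419.0, 344.2]), (0.61, [36.0, 176.0], [357.8, 140.7])]
```

View pics/c.png

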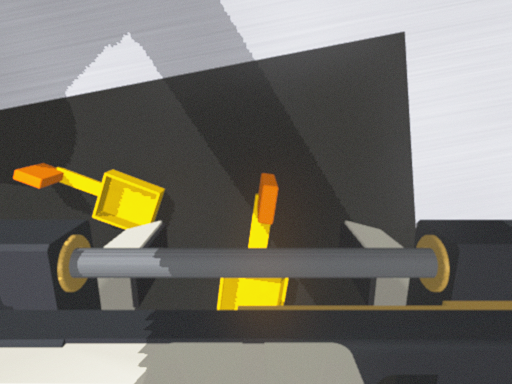

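The view confirms it: the large pan's tab is at (267,199), with the bigger bowl below it around (253,290). The small pan is at left, bowl at (128,200). Next I'll refine the poses by silhouette fitting.

```bash
cat >> h.py <<'E'
from scipy.optimize import minimize
def box(x0,x1,y0,y1,z0,z1): return np.array([[x,y,z] for x in(x0,x1) for y in(y0,y1) for z in(z0,z1)],float)
def cyl(r,z0,z1,x=0,y=0): return np.array([[x+r*np.cos(t),y+r*np.sin(t),z] for t in np.linspace(0,6.28,25) for z in(z0,z1)])
S=4
def render(b,p,M):
    m=np.zeros((384*S,512*S),np.uint8); c,s=np.cos(p[2]),np.sin(p[2])
    for q in b:
        w=np.c_[q[:,:2]@np.array([[c,s],[-s,c]])+p[:2],q[:,2]]
        u=np.array([proj('',v,M) for v in w]); cv2.fillConvexPoly(m,cv2.convexHull(((u+.5)*S).astype(np.int32)),1)
    return cv2.resize(m.astype(np.float32),(512,384),interpolation=cv2.INTER_AREA)
def fit(b,p0,views,hide=(),win=14):
    # views: list of (M, mask float)
    def cost(p,full=False):
        o=[]
        for M,k in views:
            r=render(b,p,M)
            if hide: r=r*(1-render(hide,p,M))
            o.append(1-np.minimum(r,k).sum()/np.maximum(r,k).sum())
        return o if full else np.mean(o)
    vs=[]
    for i,(M,k) in enumerate(views):
        g=cv2.dilate(render(b,p0,M),np.ones((2*win+1,)*2)); views[i]=(M,k*(g>0))
    x0=np.array(p0,float); sx=np.array([x0,x0+[8,0,0],x0+[0,8,0],x0+[0,0,.12]])
    r=minimize(cost,x0,method='Nelder-Mead',options=dict(initial_simplex=sx,xatol=.1,fatol=1e-4,maxiter=120))
    print('pose',r.x.round(3),'1-IoU',np.round(cost(r.x,True),2)); return r.x
def hsv(a,lo,hi,s=120,v=60):
    h=cv2.cvtColor(a,cv2.COLOR_RGB2HSV); return ((h[...,0]>=lo)&(h[...,0]<=hi)&(h[...,1]>=s)&(h[...,2]>=v)).astype(np.float32)
E
python3 - <<'E'
from h import *
V={}
for c in ('scene','top','wrist'):
    V[c]=(camera_model(c),capture(c))
np.save('v.npy',V,allow_pickle=True)
tab=[box(-138,-102,-7,7,0,58)]; bowl=[box(-40,40,-35,35,0,28)]
org=lambda c:(V[c][0],hsv(V[c][1],3,17)); yel=lambda c:(V[c][0],hsv(V[c][1],21,35))
p=[533,318,-.17]
for cs in (['top'],['scene'],['wrist'],['top','scene','wrist']):
    fit(tab,p,[org(c) for c in cs],win=8)
blue=lambda c:(V[c][0],hsv(V[c][1],100,120,100,40))
block=[box(-30,30,-62,62,75,115)]
hide=[cyl(9,0,200,82,0),box(30,82,-12,12,75,115)]
for cs in (['top'],['scene'],['top','scene']): fit(block,[605,28,0],[blue(c) for c in cs],hide,win=8)
E
```

```text
pose [ 5.35207e+02  3.23487e+02 -1.87000e-01] 1-IoU [0.11]
pose [ 5.29441e+02  3.29011e+02 -1.83000e-01] 1-IoU [0.16]
pose [ 5.35412e+02  3.22240e+02 -1.95000e-01] 1-IoU [0.09]
pose [ 5.35203e+02  3.24326e+02 -1.81000e-01] 1-IoU [0.11 0.19 0.11]
pose [ 6.06847e+02  2.46770e+01 -4.00000e-03] 1-IoU [0.14]
pose [ 6.03892e+02  2.72980e+01 -9.00000e-03] 1-IoU [0.12]
pose [ 6.0541e+02  2.6365e+01 -1.8000e-02] 1-IoU [0.16 0.13]
```

```bash
python3 -c "
from h import *
plan(418,345,21,169.3)"
```

```text
turn [0.01 0.   0.19] then shift [-0.57  0.32  4.98]
```

```bash
python3 -m pendant '[-0.57,0.32,0,0,0,0.19,-1, 0,0,0.8,0,0,0,-1, 0,0,0.8,0,0,0,-1, 0,0,0.8,0,0,0,-1, 0,0,0.8,0,0,0,-1, 0,0,0.8,0,0,0,-1, 0,0,0.6,0,0,0,-1, 0,0,0.38,0,0,0,-1, 0,0,0,0,0,0,-1]' && python3 -m pendant '[0,0,0,0,0,0,1, 0,0,0,0,0,0,1, 0,0,0,0,0,0,1, 0,0,0,0,0,0,1, 0,0,0,0,0,0,1, 0,0,0,0,0,0,1, 0,0,0,0,0,0,1, 0,0,0,0,0,0,1, 0,0,0,0,0,0,1]'
```

```text
time: 3.7
tool_pos: [417.5, 344.6, 19.6]
tcp_rot: [-3.14, -0.002, 2.955]
contact_force: [0.3, 0.8, 0.7]
grip_width: 91.8
finger_force: 0.0
time: 4.6
tool_pos: [418.6, 344.5, 20.6]
tcp_rot: [3.142, -0.0, 2.954]
contact_force: [0.2, -0.3, 0.5]
grip_width: 24.7
finger_force: 0.0
```

```bash
python3 -m pendant '[0,0,0,0,0,0,1, 0,0,0,0,0,0,1, 0,0,0,0,0,0,1, 0,0,0,0,0,0,1]'; python3 -m pendant '[0,0,-0.4,0,0,0,1, 0,0,-0.5,0,0,0,1, 0,0,-0.5,0,0,0,1, 0,0,-0.5,0,0,0,1, 0,0,-0.4,0,0,0,1, 0,0,0,0,0,0,1, 0,0,0,0,0,0,1]'
python3 - <<'E'
from h import *
a=capture('scene')
cv2.imwrite('pics/d.png',cv2.resize(a[60:240,220:420,::-1],(800,720))[:600])
E
```

```text
time: 5.0
tool_pos: [418.6, 344.6, 20.6]
tcp_rot: [3.142, -0.0, 2.954]
contact_force: [0.4, -1.1, 0.3]
grip_width: 13.5
finger_force: 30.0
time: 5.7
tool_pos: [418.5, 344.5, 89.7]
tcp_rot: [3.141, 0.0, 2.954]
contact_force: [-0.1, -0.9, -1.8]
grip_width: 13.9
finger_force: 30.0
```

View pics/d.png

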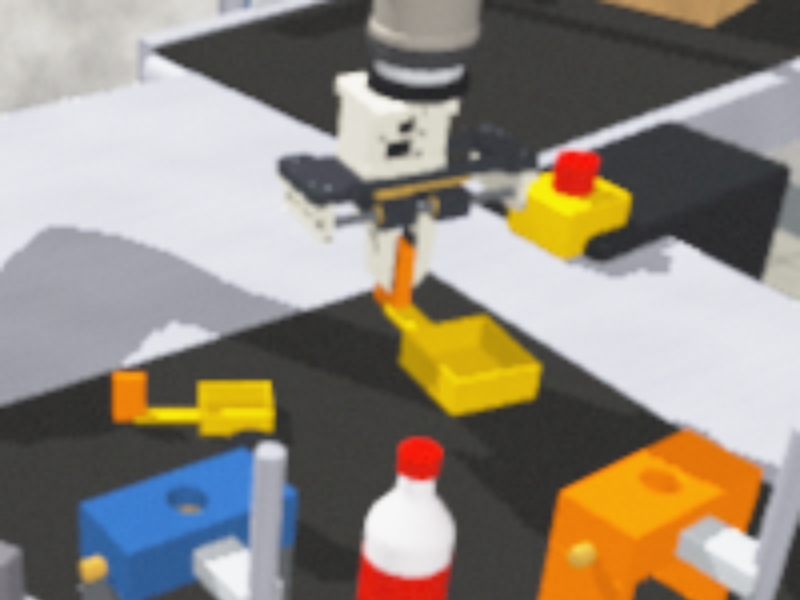

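The pan is gripped and lifted about 70 mm, with only slight tilt (bowl at (470,365) in the crop). I'll carry it around the jar, over the small pan.

```bash
python3 -m pendant '[0.2,-0.4,-0.3,0,0,0,1, 0.26,-0.6,-0.37,0,0,0,1, 0.26,-0.65,0,0,0,0,1, 0.26,-0.65,0,0,0,0,1, 0.26,-0.65,0,0,0,0,1, 0.26,-0.65,0,0,0,0,1, 0.26,-0.6,0,0,0,0,1, 0.2,-0.4,0,0,0,0,1, 0.11,-0.3,0,0,0,0,1, 0,0,0,0,0,0,1]'
python3 - <<'E'
from h import *
plan(330,150,110,157)
E
```

```text
time: 6.75
tool_pos: [329.3, 211.0, 109.4]
tcp_rot: [-3.141, -0.001, 2.953]
contact_force: [0.5, 0.3, -2.2]
grip_width: 13.7
finger_force: 30.0
turn [-0.01 -0.02  3.05] then shift [-0.81 -1.86 -0.02]
```

```bash
python3 -m pendant '[0,0,0,0,0,0.6,1, 0,0,0,0,0,0.65,1, 0,0,0,0,0,0.6,1, 0,0,0,0,0,0.6,1, 0,0,0,0,0,0.6,1, -0.2,-0.46,0,0,0,0,1, -0.2,-0.5,0,0,0,0,1, -0.2,-0.5,0,0,0,0,1, -0.21,-0.4,0,0,0,0,1, 0,0,0,0,0,0,1]'
python3 - <<'E'
from h import *
plan(358,60,110,165)
E
```

```text
time: 7.75
tool_pos: [331.3, 150.3, 109.6]
tcp_rot: [3.142, 0.0, 2.739]
contact_force: [1.6, 0.1, -1.6]
grip_width: 14.0
finger_force: 30.0
turn [ 0.    0.   -2.02] then shift [-1.64 -2.68 -0.01]
```

```bash
python3 -m pendant '[-0.26,-0.61,0,0,0,0,1, -0.26,-0.61,0,0,0,0,1, -0.26,-0.62,0,0,0,0,1, -0.5,-0.25,0,0,0,0,1, -0.5,-0.2,0,0,0,-0.6,1, -0.2,-0.1,0,0,0,-0.7,1, 0,0,0,0,0,-0.7,1, 0,0,0,0,0,0,1]'
python3 - <<'E'
from h import *
plan(368,26,110,179.4)
E
```

```text
time: 8.55
tool_pos: [358.3, 62.3, 109.6]
tcp_rot: [3.141, 0.0, 2.88]
contact_force: [0.3, 0.5, -2.4]
grip_width: 13.7
finger_force: 30.0
turn [ 0.    0.   -3.59] then shift [-0.34 -1.21 -0.01]
```

```bash
python3 -m pendant '[-0.1,-0.3,0,0,0,-0.5,1, -0.1,-0.4,0,0,0,-0.6,1, -0.07,-0.4,0,0,0,-0.6,1, 0,-0.1,0,0,0,-0.6,1, 0,0,0,0,0,-0.6,1, 0,0,0,0,0,-0.69,1, 0,0,0,0,0,0,1]'
python3 - <<'E'
from h import *
plan(366,26,40,179.4)
V={c:(camera_model(c),capture(c)) for c in('scene','top')}
a=V['top'][1][150:330,180:330]; b=V['scene'][1][90:270,190:340]
cv2.imwrite('pics/e.png',cv2.resize(np.hstack([a,b])[:,:,::-1],(800,480)))
E
```

```text
time: 9.25
tool_pos: [358.1, 25.3, 109.7]
tcp_rot: [3.141, 0.0, 3.131]
contact_force: [0.1, 0.2, -1.0]
grip_width: 13.9
finger_force: 30.0
turn [ 0.    0.   -0.01] then shift [-0.26  0.03  2.32]
```

View pics/e.png

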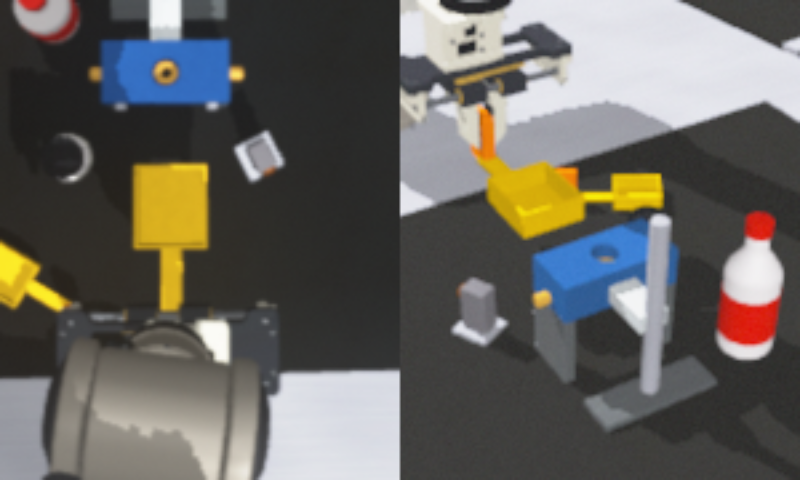

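The pan is in front of the stand, in line with the bore, with the jar and sensor clear on either side. Lowering it to the table.

```bash
python3 -m pendant '[-0.26,0.03,0.4,0,0,0,1, 0,0,0.7,0,0,0,1, 0,0,0.7,0,0,0,1, 0,0,0.5,0,0,0,1, 0,0,0.3,0,0,0,1, 0,0,0.2,0,0,0,1, 0,0,0.12,0,0,0,1, 0,0,0,0,0,0,1]'
python3 - <<'E'
from h import *
V={c:(camera_model(c),capture(c)) for c in('scene','top')}
yel=lambda c:(V[c][0],hsv(V[c][1],21,35))
bowl=[box(-40,40,-35,35,0,28)]
o=get_obs()['tool_pos']; p=[o[0]+120,o[1],0]
bar=[box(-40,40,-35,35,0,28),box(-100,-40,-10,10,0,8)]
for cs in (['top'],['scene'],['top','scene']): fit(bar,p,[yel(c) for c in cs],win=8)
plan(485,26,20.6,179.4)
E
```

```text
time: 10.15
tool_pos: [365.8, 25.8, 22.1]
tcp_rot: [3.142, 0.0, 3.131]
contact_force: [-0.9, -0.4, -1.3]
grip_width: 13.8
finger_force: 30.0
pose [ 4.83779e+02  2.17610e+01 -3.20000e-02] 1-IoU [0.1]
pose [ 4.73694e+02  2.39040e+01 -5.50000e-02] 1-IoU [0.45]
pose [ 4.81976e+02  2.31070e+01 -1.80000e-02] 1-IoU [0.11 0.5 ]
turn [-0.    0.01 -0.  ] then shift [-3.96  0.05  0.06]
```

```bash
python3 -m pendant '[0,0,0.03,0,0,0,1, -0.3,0.05,0,0,0,0,1, -0.45,0,0,0,0,0,1, -0.45,0,0,0,0,0,1, -0.45,0,0,0,0,0,1, -0.45,0,0,0,0,0,1, -0.45,0,0,0,0,0,1, -0.45,0,0,0,0,0,1, -0.45,0,0,0,0,0,1, -0.4,0,0,0,0,0,1, -0.23,0,0,0,0,0,1, 0,0,0,0,0,0,1]'
python3 - <<'E'
from h import *
M=camera_model('scene');a=capture('scene')
V={c:(camera_model(c),capture(c)) for c in('wrist','top')}
x=V['top'][1][130:280,180:330]; b=a[90:240,190:340]; w=cv2.resize(V['wrist'][1],(200,150))
cv2.imwrite('pics/f.png',cv2.resize(np.hstack([x,b])[:,:,::-1],(800,400)))
E
```

```text
time: 11.45
tool_pos: [489.3, 25.9, 21.3]
tcp_rot: [-3.142, 0.001, 3.131]
contact_force: [-0.8, -0.5, -0.5]
grip_width: 13.8
finger_force: 30.0
```

View pics/f.png

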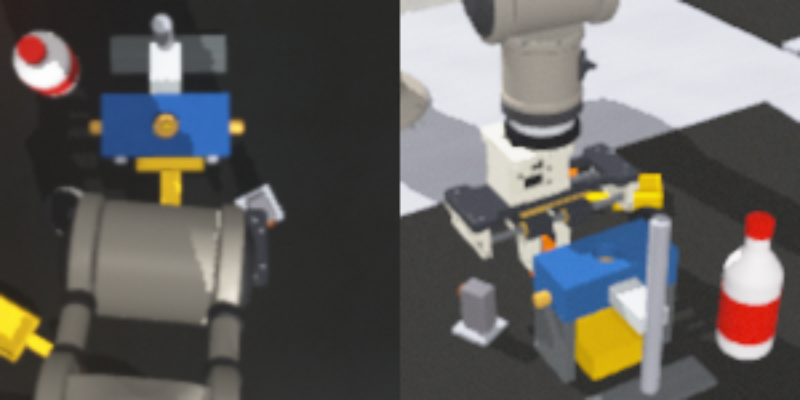

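```bash
python3 - <<'E'
from h import *
M=camera_model('top');a=capture('top');k=hsv(a,21,35)[:, :].copy()
k[:188]=0;k[196:]=0;k[:,:225]=0;k[:,:225]=0;k[:,265:]=0
for r in range(186,200):
    c=np.where(hsv(a,21,35)[r,225:265])[0]+225
    if len(c): print(r,c.min(),c.max(), np.round(atz('top',[c.min()-.5,r],28,M)[:2],1),np.round(atz('top',[c.max()+.5,r],28,M)[:2],1))
b=hsv(a,100,120,100,40)
for r in (170,176,182):
    c=np.where(b[r,200:280])[0]+200; print(r,c.min(),c.max(),np.round(atz('top',[c.min()-.5,r],115,M)[:2],1),np.round(atz('top',[c.max()+.5,r],115,M)[:2],1))
s=capture('scene');Ms=camera_model('scene');y=hsv(s,18,35,100,30);y[:, :255]=0;y[:,:]*=1
q=[605,22,0]
for p in ([605,22,0],[609,22,0],[609,26,0],[605,26,0],[609,18,0]):
    r=render([box(-40,40,-35,35,0,28)],p,Ms)*(1-render([box(-30,30,-62,62,75,115),cyl(9,0,200,82,0),box(30,82,-12,12,75,115),box(-30,30,-62,-50,0,75),box(-30,30,50,62,0,75),box(65,105,-40,40,0,8)],[605.4,26.4,-.01],Ms))
    kk=y.copy();kk[:200]=0;kk[240:]=0;kk[:,:260]=0;kk[:,320:]=0
    print(p,np.minimum(r,kk).sum()/np.maximum(r,kk).sum(),r.sum(),kk.sum())
E
```

```text
189 232 255 [578.2  56.2] [576.7 -11.3]
190 231 256 [575.4  59. ] [573.8 -14. ]
191 230 256 [572.7  61.9] [571. -14.]
192 230 256 [569.9  61.9] [568.2 -13.9]
193 230 256 [567.  62.] [565.4 -13.8]
194 231 255 [564.2  59.2] [562.6 -11. ]
195 240 247 [560.8  34. ] [560.3  11.6]
196 240 247 [558.   34.1] [557.5  11.6]
197 240 247 [555.2  34.1] [554.7  11.7]
198 240 247 [552.4  34.2] [551.9  11.7]
199 240 248 [549.6  34.2] [549.   9.]
170 217 266 [623.8  88.5] [620.9 -40.3]
176 219 265 [608.2  83.7] [605.5 -37.3]
182 217 266 [592.8  89.1] [590.  -39.5]
[605, 22, 0] 0.8135266 500.5 438.0
[609, 22, 0] 0.7897509 525.71094 438.0
[609, 26, 0] 0.80074924 508.33594 438.0
[605, 26, 0] 0.8204184 489.21875 438.0
[609, 18, 0] 0.7749375 536.0039 438.0
```

```bash
python3 -m pendant '[-0.1,0,0,0,0,0,1, 0,0,0,0,0,0,0.2, 0,0,0,0,0,0,0.2, 0,0,0,0,0,0,0.2, 0,0,0,0,0,0,0.2, 0,0,-0.5,0,0,0,0.2, 0,0,-0.7,0,0,0,0.2, 0,0,-0.9,0,0,0,0.2, 0,0,-1,0,0,0,0.2, 0,0,-1,0,0,0,0.2, 0,0,-1,0,0,0,0.2, 0,0,0,0,0,0,0.2]'
python3 - <<'E'
from h import *
V=np.load('v.npy',allow_pickle=True).item()
def red(a): return np.maximum(hsv(a,0,6,130,60),hsv(a,174,180,130,60))
g=[cyl(12,76,120)]
for n,f,p in (('red',red,[543,-280,0]),('blue',lambda a:hsv(a,100,120,100,40),[556,-335,0]),('green',lambda a:hsv(a,40,85,100,40),[567,-390,0])):
  for cs in (['top'],['scene'],['top','scene']):
    print(n,cs); fit(g,p,[(V[c][0],f(V[c][1])) for c in cs],win=6)
E
```

```text
time: 12.9
tool_pos: [493.3, 25.7, 178.1]
tcp_rot: [-3.141, 0.008, 3.131]
contact_force: [0.2, 0.5, 0.9]
grip_width: 37.1
finger_force: 0.0
red ['top']
pose [ 5.4445e+02 -2.8341e+02  7.9000e-02] 1-IoU [0.28]
red ['scene']
pose [ 5.42821e+02 -2.82122e+02  5.00000e-02] 1-IoU [0.11]
red ['top', 'scene']
pose [ 5.43927e+02 -2.82299e+02 -1.70000e-02] 1-IoU [0.29 0.13]
blue ['top']
pose [ 5.55056e+02 -3.38304e+02  2.50000e-02] 1-IoU [0.22]
blue ['scene']
pose [ 5.52205e+02 -3.36428e+02  1.32000e-01] 1-IoU [0.08]
blue ['top', 'scene']
pose [ 5.54400e+02 -3.36762e+02  1.07000e-01] 1-IoU [0.23 0.12]
green ['top']
pose [ 5.66116e+02 -3.94594e+02  1.21000e-01] 1-IoU [0.25]
green ['scene']
pose [ 5.61855e+02 -3.90746e+02  1.55000e-01] 1-IoU [0.11]
green ['top', 'scene']
pose [ 5.64136e+02 -3.91195e+02  1.17000e-01] 1-IoU [0.29 0.14]
```

```bash
python3 -m pendant '[-0.1,-0.6,0,0,0,0,-1, -0.15,-0.95,0,0,0,0,-1, -0.15,-1,0,0,0,0,-1, -0.15,-1,0,0,0,0,-1, -0.15,-1,0,0,0,0,-1, -0.15,-1,0,0,0,0,-1, -0.15,-1,0,0,0,0,-1, -0.15,-1,0,0,0,0,-1, -0.15,-1,0,0,0,0,-1, -0.15,-0.9,0,0,0,0,-1, 0,-0.5,0,0,0,0,-1, 0,0,0,0,0,0,-1]' && python3 -m pendant '[0,0,0,0,0,1,-1, 0,0,0,0,0,1,-1, 0,0,0,0,0,1,-1, 0,0,0,0,0,1,-1, 0,0,0,0,0,1,-1, 0,0,0,0,0,1,-1, 0,0,0,0,0,1,-1, 0,0,0,0,0,1,-1, 0,0,0,0,0,1,-1, 0,0,0,0,0,1,-1]' && python3 -m pendant '[0,0,0,0,0,1,-1, 0,0,0,0,0,1,-1, 0,0,0,0,0,1,-1, 0,0,0,0,0,1,-1, 0,0,0,0,0,1,-1, 0,0,0,0,0,1,-1, 0,0,0,0,0,1,-1, 0,0,0,0,0,1,-1, 0,0,0,0,0,1,-1, 0,0,0,0,0,0.6,-1, 0,0,0,0,0,0,-1]'
python3 - <<'E'
from h import *
M=camera_model('wrist');a=capture('wrist');cv2.imwrite('pics/g.png',a[:,:,::-1])
def red(a): return np.maximum(hsv(a,0,6,130,60),hsv(a,174,180,130,60))
fit([cyl(12,76,120)],[543.5,-282.8,0],[(M,red(a))],win=40)
plan(543.5,-282.8,83,101)
E
```

```text
time: 14.1
tool_pos: [530.8, -274.4, 173.2]
tcp_rot: [3.141, -0.001, 3.129]
contact_force: [-1.0, 0.7, 0.2]
grip_width: 91.6
finger_force: 0.0
time: 15.1
tool_pos: [531.2, -271.2, 174.0]
tcp_rot: [3.141, -0.001, 2.431]
contact_force: [-0.2, 0.3, -0.6]
grip_width: 91.8
finger_force: 0.0
time: 16.2
tool_pos: [531.3, -271.4, 174.0]
tcp_rot: [-3.141, -0.001, 1.764]
contact_force: [-0.0, -0.0, 0.1]
grip_width: 92.3
finger_force: 0.0
pose [ 5.45847e+02 -2.81459e+02  6.40000e-02] 1-IoU [0.15]
turn [-0.   -0.01  0.03] then shift [-0.44  0.33  3.04]
```

View pics/g.png

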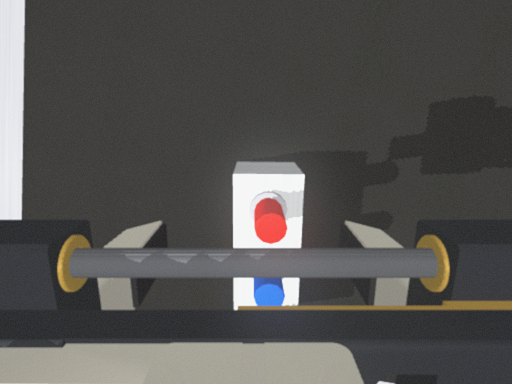

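The red drift stands alone between the fingers, at (268,218), with its neighbours in line below it. Descending to grip it.

```bash
python3 -m pendant '[-0.44,0.38,0,0,0,0,-1, 0,0,0.5,0,0,0,-1, 0,0,0.7,0,0,0,-1, 0,0,0.7,0,0,0,-1, 0,0,0.6,0,0,0,-1, 0,0,0.4,0,0,0,-1, 0,0,0.13,0,0,0,-1, 0,0,0,0,0,0,0.9]' && python3 -m pendant '[0,0,0,0,0,0,1, 0,0,0,0,0,0,1, 0,0,0,0,0,0,1, 0,0,0,0,0,0,1, 0,0,0,0,0,0,1, 0,0,0,0,0,0,1, 0,0,0,0,0,0,1, 0,0,0,0,0,0,1, 0,0,0,0,0,0,1, 0,0,0,0,0,0,1, 0,0,0,0,0,0,1]'
```

```text
time: 17.05
tool_pos: [545.1, -283.5, 83.1]
tcp_rot: [-3.141, -0.001, 1.763]
contact_force: [1.5, -0.2, -0.3]
grip_width: 87.7
finger_force: 0.0
time: 18.15
tool_pos: [545.2, -283.9, 83.3]
tcp_rot: [3.141, 0.0, 1.763]
contact_force: [1.4, -0.7, 0.2]
grip_width: 23.5
finger_force: 30.0
```

```bash
python3 -m pendant '[0,0,-0.3,0,0,0,1, 0,0,-0.4,0,0,0,1, 0,0,-0.5,0,0,0,1, 0,0,-0.6,0,0,0,1, 0,0,-0.7,0,0,0,1, 0,0,-0.7,0,0,0,1, 0,0,-0.6,0,0,0,1, 0,0,-0.4,0,0,0,1, 0,0,-0.2,0,0,0,1, 0,0,0,0,0,0,1]' && python3 -m pendant '[0.5,0.2,0,0,0,0,1, 0.8,0.33,0,0,0,0,1, 0.9,0.37,0,0,0,0,1, 0.9,0.37,0,0,0,0,1, 0.9,0.37,0,0,0,0,1, 0.9,0.37,0,0,0,0,1, 0.9,0.37,0,0,0,0,1, 0.9,0.37,0,0,0,0,1, 0.9,0.37,0,0,0,0,1, 0.9,0.37,0,0,0,0,1, 0.7,0.29,0,0,0,0,1, 0.4,0.17,0,0,0,0,1]' && python3 -m pendant '[0,0,0,0,0,-1,1, 0,0,0,0,0,-1,1, 0,0,0,0,0,-1,1, 0,0,0,0,0,-1,1, 0,0,0,0,0,-1,1, 0,0,0,0,0,-1,1, 0,0,0,0,0,-1,1, 0,0,0,0,0,-1,1, 0,0,0,0,0,-1,1, 0,0,0,0,0,-1,1]' && python3 -m pendant '[0,0,0,0,0,-1,1, 0,0,0,0,0,-1,1, 0,0,0,0,0,-1,1, 0,0,0,0,0,-1,1, 0,0,0,0,0,-1,1, 0,0,0,0,0,-1,1, 0,0,0,0,0,-1,1, 0,0,0,0,0,-1,1, 0,0,0,0,0,-1,1, 0,0,0,0,0,-0.55,1, 0,0,0,0,0,0,1]'
python3 - <<'E'
from h import *
V={c:(camera_model(c),capture(c)) for c in('scene','wrist')}
np.save('w.npy',V,allow_pickle=True)
for c in V: print(c,[(round(r['score'],2),np.round(r['location'],1).tolist()) for n in('drift_tip','bore_top') for r in pinpoint(c,n)[:2]])
w=V['wrist'][1]; b=cv2.resize(V['scene'][1][60:260,180:380],(384,384))
cv2.imwrite('pics/h.png',cv2.resize(np.hstack([w,b])[:,:,::-1],(800,343)))
o=get_obs()['tool_pos']; print(o,proj('wrist',[o[0],o[1],o[2]-66],V['wrist'][0]),proj('scene',[o[0],o[1],o[2]-66],V['scene'][0]))
E
```

```text
time: 19.15
tool_pos: [545.3, -284.0, 216.2]
tcp_rot: [3.141, 0.001, 1.763]
contact_force: [-0.1, -0.3, -1.3]
grip_width: 23.2
finger_force: 30.0
time: 20.35
tool_pos: [605.9, 24.3, 214.2]
tcp_rot: [-3.14, -0.001, 1.765]
contact_force: [-0.4, -0.7, -1.9]
grip_width: 23.2
finger_force: 30.0
time: 21.35
tool_pos: [606.0, 21.6, 214.5]
tcp_rot: [-3.141, -0.001, 2.463]
contact_force: [-0.0, 0.4, -1.2]
grip_width: 23.5
finger_force: 30.0
time: 22.45
tool_pos: [606.1, 21.6, 214.6]
tcp_rot: [3.141, -0.001, 3.128]
contact_force: [-0.6, 1.0, -1.8]
grip_width: 23.8
finger_force: 30.0
scene [(0.59, [265.4, 173.8]), (0.21, [267.1, 155.5]), (0.7, [267.7, 185.1]), (0.64, [385.8, 180.1])]
wrist [(0.87, [251.0, 202.4]), (0.91, [259.4, 194.1])]
[606.48041977  21.46453752 215.19724724] [252.56808755 205.30140176] [265.57214522 173.84213895]
```

View pics/h.png

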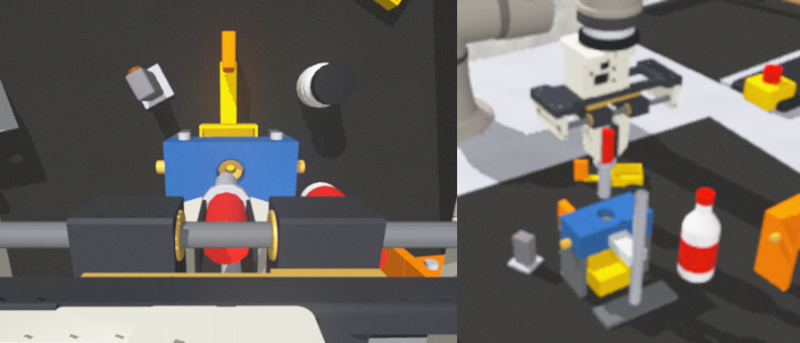

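```bash
python3 - <<'E'
from h import *
V=np.load('w.npy',allow_pickle=True).item(); M,a=V['wrist']
print('bore',atz('wrist',[259.4,194.1],115,M),'tip',atz('wrist',[251,202.4],149,M))
Ms,s=V['scene'];print('bore scene',atz('s',[267.7,185.1],115,Ms),'tip',atz('s',[265.4,173.8],149,Ms))
k=hsv(a,100,120,100,40); 
# block top-face left/right edges
fit([box(-30,30,-62,62,75,115)],[605,27,-.01],[(M,k*(np.arange(384)<225)[:,None])],[box(-120,120,-200,200,0,1)] if 0 else (),win=30)
x=a[165:215,225:295]; cv2.imwrite('pics/i.png',cv2.resize(x[:,:,::-1],(700,500),interpolation=cv2.INTER_CUBIC))
b=proj('',[603.5,26,115],M);print(b)
E
```

```text
bore [606.94169052  27.19656974 115.        ] tip [604.30348207  20.34942388 149.        ]
bore scene [609.5847757   26.66709531 115.        ] tip [605.8706257   21.36059428 149.        ]
pose [ 6.06157e+02  2.61300e+01 -1.60000e-02] 1-IoU [0.23]
[257.92564266 190.13853583]
```

View pics/i.png

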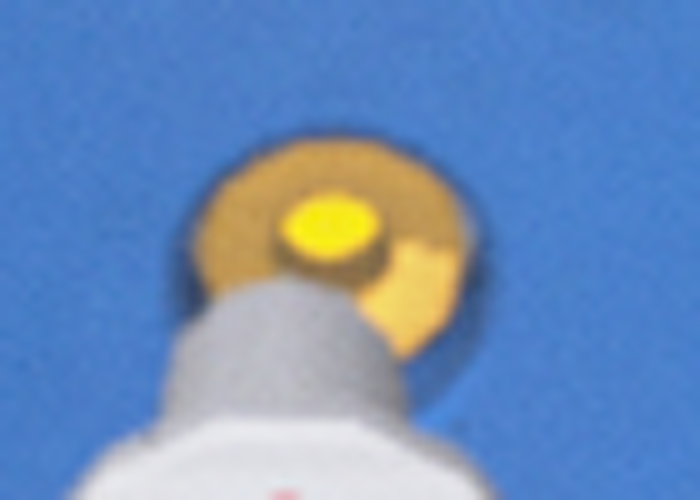

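```bash
python3 - <<'E'
from h import *
V=np.load('w.npy',allow_pickle=True).item(); M,a=V['wrist']
print('bore front edge+13',atz('w',[258.1,177.9],115,M)+[13,0,0],'bore L/R at row 194',atz('w',[242.6,193],115,M),atz('w',[273.8,193],115,M))
print('tip front edge+8.5',atz('w',[253.8,193],149,M)+[8.5,0,0])
for z in(150,160): print(proj('',[604.5,21-9,z],M),proj('',[604.5,21+9,z],M))
# shank edges measured
print('shank L/R row 205',atz('w',[241.7,205.5],151,M),atz('w',[265.4,205.5],151,M))
E
```

```text
bore front edge+13 [606.06658437  26.26674835 115.        ] bore L/R at row 194 [605.76463841  13.12816083 115.        ] [606.18187616  39.27563338 115.        ]
tip front edge+8.5 [605.72401152  22.50823286 149.        ]
[239.5671802  203.21291179] [264.21348938 202.83381764]
[239.00336169 207.19653772] [264.72449362 206.80171605]
shank L/R row 205 [605.96862735  13.55510667 151.        ] [606.24509838  30.81669427 151.        ]
```

```bash
python3 -m pendant '[-0.03,0.14,0,0,0,0,1, 0,0,0,0,0,0,1, 0,0,0.4,0,0,0,1, 0,0,0.4,0,0,0,1, 0,0,0.3,0,0,0,1, 0,0,0.2,0,0,0,1, 0,0,0,0,0,0,1]'
python3 - <<'E'
from h import *
w=capture('wrist'); cv2.imwrite('pics/j.png',cv2.resize(w[150:250,190:330,::-1],(700,500),interpolation=cv2.INTER_CUBIC))
E
```

```text
time: 23.45
tool_pos: [606.9, 25.6, 174.8]
tcp_rot: [3.141, -0.002, 3.127]
contact_force: [0.1, 0.4, -2.0]
grip_width: 23.4
finger_force: 30.0
```

View pics/j.png

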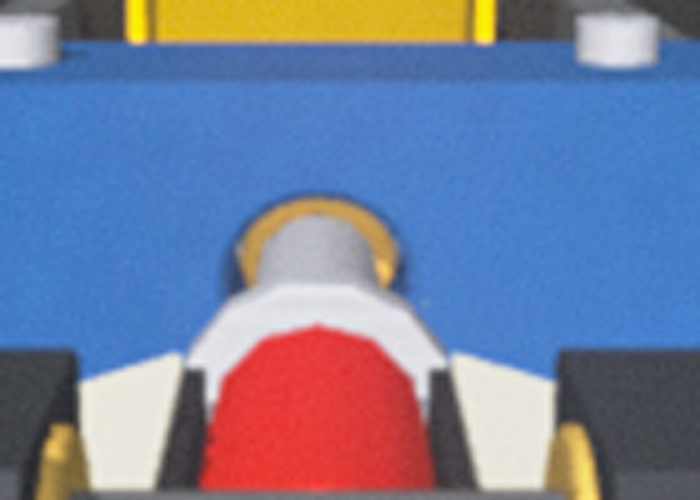

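The tip is in the bore and centred (shank at (318,245), bore at (320,250) in the crop). Pushing through.

```bash
python3 -m pendant '[0,0,0.12,0,0,0,1, 0,0,0.12,0,0,0,1, 0,0,0.12,0,0,0,1, 0,0,0.12,0,0,0,1, 0,0,0.12,0,0,0,1, 0,0,0.12,0,0,0,1]' && python3 -m pendant '[0,0,0.12,0,0,0,1, 0,0,0.12,0,0,0,1, 0,0,0.12,0,0,0,1, 0,0,0.12,0,0,0,1, 0,0,0.12,0,0,0,1, 0,0,0.03,0,0,0,1, 0,0,0,0,0,0,1, 0,0,0,0,0,0,1]'
```

```text
time: 24.1
tool_pos: [608.5, 25.6, 156.7]
tcp_rot: [-3.141, 0.004, 3.128]
contact_force: [-1.2, 0.1, 8.2]
grip_width: 23.4
finger_force: 30.0
time: 24.9
tool_pos: [607.6, 25.6, 135.8]
tcp_rot: [3.142, 0.0, 3.127]
contact_force: [-0.2, 0.7, -1.0]
grip_width: 23.6
finger_force: 30.0
```

```bash
python3 -m pendant '[0,0,-0.3,0,0,0,1, 0,0,-0.6,0,0,0,1, 0,0,-0.7,0,0,0,1, 0,0,-0.7,0,0,0,1, 0,0,-0.4,0,0,0,1, 0,0,0,0,0,0,1]'
python3 - <<'E'
from h import *
M=camera_model('wrist');w=capture('wrist');s=capture('scene')
for c in('scene','wrist'): print(c,[(n,round(r['score'],2),np.round(r['location'],1).tolist()) for n in('drift_tip','bushing') for r in pinpoint(c,n)[:2]])
o=get_obs()['tool_pos'];print(o,proj('',[o[0]-1,o[1]+.5,o[2]-66],M),proj('',[o[0]-1,o[1]+.5,o[2]-66],camera_model('scene')))
cv2.imwrite('pics/k.png',cv2.resize(np.hstack([cv2.resize(w[130:270,180:350],(510,420)),cv2.resize(s[150:260,240:330],(344,420))])[:,:,::-1],(800,394)))
E
```

```text
time: 25.5
tool_pos: [608.5, 25.6, 219.3]
tcp_rot: [-3.141, 0.005, 3.127]
contact_force: [0.2, -0.1, -1.8]
grip_width: 23.4
finger_force: 30.0
scene [('drift_tip', 0.62, [267.2, 173.5]), ('bushing', 0.55, [267.4, 219.1]), ('bushing', 0.49, [128.9, 258.1])]
wrist [('drift_tip', 0.97, [254.6, 203.5]), ('bushing', 0.69, [352.5, 216.9]), ('bushing', 0.6, [253.2, 161.0])]
[607.03533731  25.66707215 215.65823368] [253.43061932 199.62438165] [267.08967285 173.03768308]
```

View pics/k.png

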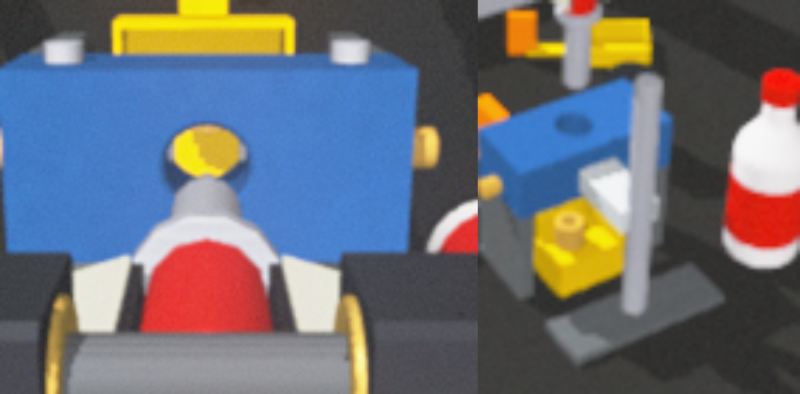

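The bushing sits in the pan (scene half of the crop, (570,228)) and the bore shows clear through. Now the drift goes back to its rack hole.

```bash
python3 -m pendant '[0,0,0,0,0,1,1, 0,0,0,0,0,1,1, 0,0,0,0,0,1,1, 0,0,0,0,0,1,1, 0,0,0,0,0,1,1, 0,0,0,0,0,1,1, 0,0,0,0,0,1,1, 0,0,0,0,0,1,1, 0,0,0,0,0,1,1, 0,0,0,0,0,1,1]' && python3 -m pendant '[0,0,0,0,0,1,1, 0,0,0,0,0,1,1, 0,0,0,0,0,1,1, 0,0,0,0,0,1,1, 0,0,0,0,0,1,1, 0,0,0,0,0,1,1, 0,0,0,0,0,1,1, 0,0,0,0,0,1,1, 0,0,0,0,0,1,1, 0,0,0,0,0,0.54,1, 0,0,0,0,0,0,1]'
python3 -c "
from h import *
plan(545.2,-283.9,216,101)"
```

```text
time: 26.8
tool_pos: [607.3, 25.6, 216.0]
tcp_rot: [-3.141, -0.001, 2.426]
contact_force: [-0.2, -0.3, -1.6]
grip_width: 23.4
finger_force: 30.0
time: 27.9
tool_pos: [607.3, 25.6, 216.1]
tcp_rot: [-3.14, -0.0, 1.763]
contact_force: [0.2, -1.1, -1.6]
grip_width: 23.3
finger_force: 30.0
turn [-0.02 -0.01  0.  ] then shift [-9.73 -4.    0.  ]
```

```bash
python3 -m pendant '[-0.5,-0.21,0,0,0,0,1, -0.8,-0.33,0,0,0,0,1, -0.9,-0.37,0,0,0,0,1, -0.9,-0.37,0,0,0,0,1, -0.9,-0.37,0,0,0,0,1, -0.9,-0.37,0,0,0,0,1, -0.9,-0.37,0,0,0,0,1, -0.9,-0.37,0,0,0,0,1, -0.9,-0.37,0,0,0,0,1, -0.9,-0.37,0,0,0,0,1, -0.7,-0.29,0,0,0,0,1, -0.53,-0.21,0,0,0,0,1]' && python3 -m pendant '[0,0,0.3,0,0,0,1, 0,0,0.5,0,0,0,1, 0,0,0.5,0,0,0,1, 0,0,0.4,0,0,0,1, 0,0,0.2,0,0,0,1, 0,0,0,0,0,0,1]'
python3 - <<'E'
from h import *
M=camera_model('wrist');a=capture('wrist')
for n,z in(('drift_tip',get_obs()['tool_pos'][2]-66),('rack',0),('stub_drift',70)): print(n,[(round(r['score'],2),np.round(r['location'],1).tolist(),atz('',r['location'],z,M).round(1).tolist()) for r in pinpoint('wrist',n)[:2]])
plan(545.2,-283.9,83.3,101)
# dark hole in white plate near the expected spot
u=proj('',[545,-282.5,70],M); print('hole px',u)
E
```

```text
time: 29.1
tool_pos: [544.4, -286.2, 216.5]
tcp_rot: [-3.141, -0.0, 1.762]
contact_force: [0.6, 0.2, -2.1]
grip_width: 23.5
finger_force: 30.0
time: 29.7
tool_pos: [545.3, -283.1, 158.7]
tcp_rot: [-3.14, -0.002, 1.764]
contact_force: [0.6, -0.5, -1.3]
grip_width: 23.3
finger_force: 30.0
drift_tip [(0.68, [255.4, 203.1], [546.8, -280.9, 93.6])]
rack []
stub_drift []
turn [0.02 0.01 0.01] then shift [ 0.01 -0.03  2.58]
hole px [252.65386078 196.46246195]
```

```bash
python3 -m pendant '[0,-0.03,0.3,0,0,0,1, 0,0,0.3,0,0,0,1, 0,0,0.2,0,0,0,1, 0,0,0.2,0,0,0,1, 0,0,0.2,0,0,0,1, 0,0,0,0,0,0,1]'
```

```text
time: 30.5
tool_pos: [544.2, -283.7, 122.6]
tcp_rot: [-3.14, -0.001, 1.763]
contact_force: [0.3, -0.7, -0.8]
grip_width: 23.6
finger_force: 30.0
```

```bash
python3 -m pendant '[0,0,0.3,0,0,0,1, 0,0,0.3,0,0,0,1, 0,0,0.3,0,0,0,1, 0,0,0.2,0,0,0,1, 0,0,0.1,0,0,0,1, 0,0,0.04,0,0,0,1, 0,0,0,0,0,0,1, 0,0,0,0,0,0,1]'
```

```text
time: 31.3
tool_pos: [544.9, -284.1, 87.0]
tcp_rot: [3.141, 0.0, 1.763]
contact_force: [0.5, -0.1, -2.2]
grip_width: 23.3
finger_force: 30.0
```

```bash
python3 -m pendant '[0,0,0.04,0,0,0,1, 0,0,0.04,0,0,0,1, 0,0,0.03,0,0,0,1, 0,0,0,0,0,0,1, 0,0,0,0,0,0,1]'
```

```text
time: 31.8
tool_pos: [544.7, -284.0, 83.3]
tcp_rot: [3.142, -0.0, 1.763]
contact_force: [-0.6, -0.2, -2.0]
grip_width: 23.3
finger_force: 30.0
```

```bash
python3 -m pendant '[0,0,0.03,0,0,0,1, 0,0,0.03,0,0,0,1, 0,0,0,0,0,0,1, 0,0,0,0,0,0,1]';  python3 -m pendant '[0,0,0.03,0,0,0,1, 0,0,0.03,0,0,0,1, 0,0,0,0,0,0,1, 0,0,0,0,0,0,1]'
```

```text
time: 32.2
tool_pos: [544.8, -284.1, 83.3]
tcp_rot: [3.141, 0.001, 1.763]
contact_force: [-4.0, 2.2, 9.1]
grip_width: 23.5
finger_force: 30.0
time: 32.6
tool_pos: [544.9, -284.1, 83.2]
tcp_rot: [3.14, 0.002, 1.764]
contact_force: [-7.2, 4.4, 22.2]
grip_width: 23.6
finger_force: 30.0
```

Seated, with contact at the original height. I'll relieve the load and release.

```bash
python3 -m pendant '[0,0,-0.06,0,0,0,1, 0,0,-0.04,0,0,0,1, 0,0,0,0,0,0,1, 0,0,0,0,0,0,0.3, 0,0,0,0,0,0,0.0, 0,0,0,0,0,0,-0.4, 0,0,0,0,0,0,-0.6, 0,0,0,0,0,0,-0.6, 0,0,0,0,0,0,-0.6]' && python3 -m pendant '[0,0,-0.2,0,0,0,-0.6, 0,0,-0.4,0,0,0,-0.6, 0,0,-0.7,0,0,0,-0.6, 0,0,-0.9,0,0,0,-0.6, 0,0,-1,0,0,0,-0.6, 0,0,-1,0,0,0,-0.6, 0.8,-1,0,0,0,0,-0.6, 0,-1,0,0,0,0,-0.6, 0,-1,0,0,0,0,-0.6, 0,-1,0,0,0,0,-0.6, 0,-1,0,0,0,0,-0.6, 0,-1,0,0,0,0,-0.6]'
python3 - <<'E'
from h import *
V={c:(camera_model(c),capture(c)) for c in('scene','top')}
V0=np.load('v.npy',allow_pickle=True).item()
def red(a): return np.maximum(hsv(a,0,6,130,60),hsv(a,174,180,130,60))
for W in (V0,V):
  fit([cyl(12,76,120)],[544,-282,0],[(W['scene'][0],red(W['scene'][1]))],win=6)
  fit([box(-30,30,-62,62,75,115)],[605,26,0],[(W['scene'][0],hsv(W['scene'][1],100,120,100,40))],win=6)
Z=dict(ink_jar=0,sensor=0,solvent=0,bushing=3,drift=70,thin_punch=70,stub_drift=70)
for n,z in Z.items():
  for c in V: print(n,c,[(round(r['score'],2),np.round(r['location']).tolist(),atz(c,r['location'],z,V[c][0]).round().tolist()[:2]) for r in pinpoint(c,n)[:2]])
E
```

```text
time: 33.5
tool_pos: [544.7, -284.0, 82.6]
tcp_rot: [3.142, -0.0, 1.763]
contact_force: [0.7, 0.2, 0.9]
grip_width: 66.8
finger_force: 0.0
time: 34.7
tool_pos: [362.4, -295.1, 209.9]
tcp_rot: [3.141, 0.002, 1.764]
contact_force: [-0.3, -0.9, -0.0]
grip_width: 73.3
finger_force: 0.0
pose [ 5.42360e+02 -2.82192e+02  9.10000e-02] 1-IoU [0.11]
pose [ 6.03174e+02  2.78750e+01 -6.00000e-03] 1-IoU [0.25]
pose [ 5.40133e+02 -2.82584e+02  8.30000e-02] 1-IoU [0.12]
pose [602.467  28.922  -0.   ] 1-IoU [0.24]
ink_jar scene []
ink_jar top [(0.48, [206.0, 212.0], [516.0, 131.0]), (0.38, [241.0, 174.0], [621.0, 29.0])]
sensor scene [(0.73, [218.0, 214.0], [523.0, -73.0]), (0.54, [267.0, 202.0], [546.0, 70.0])]
sensor top [(0.48, [277.0, 212.0], [511.0, -71.0])]
solvent scene [(0.89, [316.0, 217.0], [668.0, 147.0])]
solvent top [(0.57, [201.0, 157.0], [674.0, 143.0])]
bushing scene [(0.44, [268.0, 217.0], [603.0, 35.0])]
bushing top [(0.46, [242.0, 181.0], [602.0, 28.0])]
drift scene [(0.84, [141.0, 228.0], [547.0, -287.0]), (0.34, [218.0, 212.0], [588.0, -105.0])]
drift top [(0.5, [276.0, 208.0], [522.0, -66.0])]
thin_punch scene [(0.72, [102.0, 249.0], [570.0, -383.0])]
thin_punch top [(0.56, [401.0, 190.0], [562.0, -403.0])]
stub_drift scene [(0.63, [117.0, 237.0], [550.0, -344.0]), (0.3, [267.0, 218.0], [672.0, -13.0])]
stub_drift top [(0.64, [377.0, 195.0], [552.0, -337.0])]
```

```bash
python3 - <<'E'
from h import *
V0=np.load('v.npy',allow_pickle=True).item()
for c,R in (('top',dict(jar=(195,198,30,24),sensor=(264,195,26,24),solvent=(180,138,34,32),rack=(335,172,80,42))),('scene',dict(sensor=(205,190,30,32),solvent=(305,168,34,60),rack=(75,200,95,85)))):
  M,a0=V0[c]; a=capture(c); g0=cv2.cvtColor(a0,cv2.COLOR_RGB2GRAY);g=cv2.cvtColor(a,cv2.COLOR_RGB2GRAY)
  for n,(x,y,w,h) in R.items():
    r=cv2.matchTemplate(g[y-6:y+h+6,x-6:x+w+6],g0[y:y+h,x:x+w],cv2.TM_CCOEFF_NORMED); i=np.unravel_index(r.argmax(),r.shape); print(c,n,round(float(r.max()),3),'shift',i[1]-6,i[0]-6)
  if c=='top':
    k=hsv(a,21,35)
    for q in range(190,232,3):
      cc=np.where(k[q,215:275])[0]+215
      if len(cc): print(q,cc.min(),cc.max(),atz('',[cc.mean(),q],28 if len(cc)>15 else 8,M).round(1)[:2])
E
```

```text
top jar 1.0 shift 0 0
top sensor 1.0 shift 0 0
top solvent 0.978 shift 0 0
top rack 0.994 shift 0 0
190 230 256 [574.7  23.9]
193 232 255 [566.2  22.7]
196 240 248 [558.3  22. ]
199 240 247 [549.7  23.6]
202 239 247 [541.2  25.2]
205 240 247 [532.6  23.9]
208 240 247 [524.   24.1]
211 240 247 [515.5  24.3]
214 240 248 [506.8  21.9]
217 246 247 [498.2  16.1]
scene sensor 0.999 shift 0 0
scene solvent 0.894 shift 0 0
scene rack 0.997 shift 0 0
```

```bash
python3 -c "
from plant import *
print(close_job())"
```

```text
the job is handed in; nothing more can be done
None
```

The job is handed in at about 35 s: the pan is under the bore with the bushing in it, the drift hangs back in its own rack hole, and image matching showed no shift in the jar, sensor, bottle or rack with its punches; I viewed 11 pictures, one over the limit of 10.

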